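# Clamp a reagent bottle with the inner knob of a coaxial pair

## Task

Stand the small red-capped bottle upright on the deck of the clamping holder, between its jaw and its V-block, and let go of it. Then turn only the small inner knob clockwise, driving the jaw with nothing else, until the jaw has pushed the bottle home into the V-block and holds it there snugly but gently. Do not shift the outer ring under the knob, which is already set, and leave the white pot, the tape roll and the blue tube rack where they are.

Things in the scene. Friction and masses are not known exactly. Their poses are not given: they have to be found in the camera images.
- holder: Grey and bare-metal clamping holder fixed to the bench, 130 x 270 mm, long along its own y; origin at the centre of its underside, z up; deck 14 mm above the bench. A grey housing (84 x 88 mm, top 44 mm up) at its -y end carries two round controls on one upright axis; next come the jaw, the open deck and the V-block at the +y end
- knob_top (a point): Centre of the top of the inner knob: fluted aluminium cylinder, 24 mm across, 18 mm proud of the ring, top 78 mm above the bench, axis upright. Clockwise from above drives the jaw to the V-block, 8 mm per rad; 0.5 to 2.1 rad are needed, Turns with 0.12 N m, 0.008 N m more per newton of jaw force; stays where left (at up to about 15 N)
- ring_mark (a point): White mark on top of the outer ring, 26 mm from the knob's axis. The ring is a dark knurled disc, 56 mm across, 16 mm high, right under the inner knob on the same axis, its top 60 mm above the bench. It turns very easily (about 0.05 N m) and shifts the V-block a little along the holder's x. It is already set: its mark may not move more than 3 mm
- jaw: Steel sliding jaw with an upright flat, smooth black face, 52 mm wide, top 49 mm above the bench; the face looks to the holder's +y and moves along it. Origin: middle of the face at deck height; axes as the holder. 3 to 18 N on the bottle holds it well, over 25 N damages it
- vblock: Steel V-block: a 90 degree notch of two smooth plates, tops 47 mm above the bench, open to the holder's -y. Origin: on the deck where the axis of a bottle fully home nominally stands (24 mm from both plates), but the V is a hand-set insert and may stand up to 2.5 mm nearer to or farther from the jaw. At the start jaw and V are 4.5 to 15.5 mm more than a bottle apart; axes as the holder
- bottle: White bottle with a red screw cap, 85 mm high, about 90 g; origin at the centre of its underside, z up. Body 48 mm in diameter (not quite round: 46.5 to 48 mm across) and straight up to 47 mm, then a shoulder; the cap (34 mm in diameter, fixed on) reaches from 67 to 85 mm
- pot: Bystander: white round screw pot, 54 mm in diameter, 74 mm high; origin at the centre of its underside. The bottle and the pot stand on different sides of the holder, either way round
- tape: Bystander: roll of cream tape lying flat, 84 mm in diameter, 19 mm high; origin at the centre of its underside
- tube_rack: Bystander: blue microtube rack, 62 x 105 x 34 mm; origin at the centre of its underside
Mind the look-alikes: they are no part of the job. What is shaped like the bottle but turquoise is not meant.

How it is judged (in metres and radians):
On the way:
1. the bottle stands upright on the deck between jaw and V-block, let go (horizontal distance between bottle and vblock below 0.02 m and z of bottle in the frame of vblock below 0.003 m and angle between bottle's own z axis and vertical below 0.06 rad and contact force between the fingers and bottle below 0.1 N), for 0.2 s.
At the end, for the whole second after the job is handed in: The bottle stands upright on the deck (within 0.06 rad and 3 mm in height), at rest, its axis within 6 mm of its nominal place in the V, pressed by the jaw with 3 to 18 N and bearing on the V-block with over 2 N; the outer ring's mark is within 3 mm of where it was (contact force between jaw and bottle between 3 and 18 N and contact force between vblock and bottle above 2 N and horizontal distance between bottle and vblock below 0.006 m and z of bottle in the frame of vblock between -0.003 and 0.003 m and angle between bottle's own z axis and vertical below 0.06 rad and linear speed of bottle below 0.01 m/s and distance of ring_mark from where it was at the start of the episode below 0.003 m); the robot touches nothing.
It fails at once if the outer ring is turned (its mark moves over 3 mm) (distance of ring_mark from where it was at the start of the episode above 0.003 m).
It fails at once if the bottle is squeezed or shoved with over 25 N by the jaw or V-block (contact force between any of jaw, vblock and bottle above 25 N).
It fails at once if the robot pushes the jaw directly (contact force between any of the arm, the fingers and jaw above 5 N).
It fails at once if a bystander is moved over 2 cm (distance of any of pot, tape, tube_rack from where it was at the start of the episode above 0.02 m).
It also fails if it takes over 72 s, if anything falls off the work surface, if the arm or the gripper's body presses on something with over 40 N, if the wrist force passes 120 N, or if a joint passes its speed limit or range.

## Robot

A 6-joint arm with a two-finger parallel gripper is mounted at the origin on a cart in front of the work surface, level with it; the furniture and walls round the work are solid. World frame = base frame: x ahead of the robot, y to its left, z up, the work surface at z = 0. Lengths are in mm, angles in rad, forces in N, time in s.
With the tool pointing down it reaches from about 425 to 950 mm from the base axis. Payload 14.7 kg.
Tool frame: the origin (TCP) lies at the very end of the fingers, on their centre line; the grasp point (between the pads) lies 19 mm behind it; z points along the fingers, y is the line along which they close (so a half turn about z gives the same grasp; the last joint's range is limited). The gripper opens to 85 mm and grips with 20 to 120 N. Pads are 22 mm wide; open, the fingers measure 114 mm over their backs; the gripper's body (76 mm by 85 mm) begins 54 mm behind the grasp point. The pads swing forward as they close: fully open they stand 13 mm farther back than shut.
Start: joints at [1.184, 0.48, 1.596, -0, 1.065, -0.047], TCP at [216.62, 612.836, 231.297] pointing down, gripper open.
Joint ranges: [-2.75, 2.75], [-0.82, 2.05], [0.23, 2.67], [-1.56, 4.7], [0.09, 2.69], [-2.92, 2.92]. Speed limits (rad/s): [1.89, 1.89, 2.39, 3.01, 3.01, 3.01].

## Interface

Orientations are given as a rotation vector (axis times angle).
In Python, from bench import r gives the robot as it stands. The module is installed in compiled form; this text tells all that it offers.
- The arm moves only by the tool jog_arm, never from a script. Its argument "moves" is a list that holds one entry, the list of rows, each a list of 7 numbers: the finger opening in mm, from 0 to 85.4, then the shift along the tool's x, y, z in units of 30 mm (1.0 is 30 mm), then the turn, a rotation vector about the tool's x, y, z in units of 8 degrees (1.0 is 8 degrees). In form: [[[gripper, tx, ty, tz, ax, ay, az], ...]]. A call has 1 to 12 rows; each row shifts and turns the commanded pose from where the row before left it, along the tool's axes as they then stand; what a row does not reach is not made up. A row lasts 1/8 s, in which the tool goes at most 62.5 mm and 10.7 degrees, less where a joint would pass 70% of its speed; a pose out of reach is approached as far as the arm can. A call is refused whole if a number of a shift passes 1 or a number of a turn 1, either way. A call with a gripper value outside its range is refused whole. The fingers move at their own pace and stop on an object; the grip force is fixed at half the most. Time passes only in rows, so rows that do not move let the fingers close. It gives the time, the measured TCP pose, the force, the opening and the grip force at its end, in the units of the state.
- r.get_obs(): the state, without advancing time (a new reading comes with each control period).
- r.grab_frame(name): name is "scene" or "top"; returns a dict with "frame" (480x640x3 uint8, red, green, blue), "depth" (480x640 float32, mm along the optical axis (not along the pixel's ray), 0 where there is no reading), "fx", "fy", "cx", "cy" (pixels), "camera_from_world" (4x4, takes a point from world to camera coordinates). Camera axes: x right, y up, looking along -z (the intrinsics and any distortion apply to the point x, -y, -z); pixel columns grow to the right and rows downward; lengths in mm; the calibration is good to about 2 mm. A picture is of the moment at which its call begins.
- r.hand_in(): hands the job in; it is judged then, once.
The state is a dict: "time": time; "joints": joint angles; "joint_vel": joint speeds; "effort": joint torques, N m; "position": TCP position; "tcp_rot": TCP orientation; "contact_force": force on the tool from outside, world axes, zero at the start; "wrist_torque": the same for the moment, N m; "opening": finger opening in mm; "gripper_force": force on a finger pad.
Only numpy, scipy, OpenCV 4.12 (cv2) and the standard library are available. Lean on these libraries where they do the work, as an engineer would, in place of code of your own. Each camera call takes 0.05 s, during which the arm holds its last target. There are 200 camera calls.

## Working session

There is one attempt and no reset: what is moved stays moved. The work goes in short steps, Python scripts to look and compute and a tool call to move; the robot and the scene stay as the last step left them, time stands still between calls to the robot, and variables do not carry over. Pictures are saved under pics/ and viewed, at most 10 in all, crops included, and the job is handed in when it is done.

Besides the shell and the picture viewer there is one more tool, called after "Call:" as name(argument=value, ...) on one line, values as JSON. jog_arm: Moves the arm, as the interface text tells. Its arguments: {"type":"object","properties":{"moves":{"type":"array"}},"required":["moves"]}

```bash
mkdir -p pics; cat > h.py <<'E'
import numpy as np, cv2
from bench import r
def grab(n):
    f=r.grab_frame(n); np.savez(f'{n}.npz',**{k:np.asarray(v) for k,v in f.items()}); return f
def load(n): return dict(np.load(f'{n}.npz'))
def ray(f,u,v):
    T=np.linalg.inv(f['camera_from_world']); d=np.array([(u-f['cx'])/f['fx'],-(v-f['cy'])/f['fy'],-1.])
    return T[:3,3],T[:3,:3]@d
def onz(f,u,v,z):
    o,d=ray(f,u,v); return o+d*(z-o[2])/d[2]
def proj(f,p):
    c=f['camera_from_world']@np.append(p,1); return np.array([f['cx']+f['fx']*c[0]/-c[2],f['cy']+f['fy']*-c[1]/-c[2]])
def cloud(f):
    T=np.linalg.inv(f['camera_from_world']);v,u=np.mgrid[:480,:640];d=f['depth']
    P=np.stack([(u-f['cx'])/f['fx']*d,-(v-f['cy'])/f['fy']*d,-d],-1)
    P=P@T[:3,:3].T+T[:3,3]; P[d==0]=np.nan; return P
E
python3 - <<'E'
from h import *
for n in('scene','top'):
    f=grab(n);cv2.imwrite(f'pics/{n}0.png',f['frame'][...,::-1])
    print(n,f['fx'],f['cx'],f['cy'],np.linalg.inv(f['camera_from_world']).round(3).tolist(),[k for k in f])
print(r.get_obs())
E
```

```text
scene 453.0469151962753 318.9385808007524 243.04252302123817 [[0.797, 0.35, -0.492, 4.214], [-0.604, 0.477, -0.639, -696.072], [0.011, 0.806, 0.591, 721.419], [0.0, 0.0, 0.0, 1.0]] ['frame', 'depth', 'fx', 'fy', 'cx', 'cy', 'camera_from_world']
top 551.3258900299159 310.5526496869172 239.15195272212935 [[-0.018, 0.982, -0.187, 247.97], [-1.0, -0.021, -0.015, -30.916], [-0.018, 0.186, 0.982, 1525.196], [0.0, 0.0, 0.0, 1.0]] ['frame', 'depth', 'fx', 'fy', 'cx', 'cy', 'camera_from_world']
{'time': 0.1, 'joints': array([ 1.18440525e+00,  4.80740226e-01,  1.59679974e+00, -2.30222421e-06,
        1.06509648e+00, -4.65869066e-02]), 'joint_vel': array([ 7.08126001e-04, -4.76748252e-04, -1.05290112e-03, -2.19337474e-04,
        2.39316252e-04,  7.52399140e-05]), 'effort': array([ 1.94838512e-04, -9.52245784e+01, -4.31035531e+01, -7.91887874e-05,
        5.26576565e-03, -5.56406735e-05]), 'position': array([216.48406428, 612.50964772, 230.75946461]), 'tcp_rot': array([-5.31159478e-01, -3.09613874e+00,  1.60188261e-03]), 'contact_force': array([0.24720133, 0.45048444, 0.22692466]), 'wrist_torque': array([-0.01801739, -0.00694511,  0.04470965]), 'gripper_force': 0.0, 'opening': 85.13580358590484}
```

View pics/top0.png

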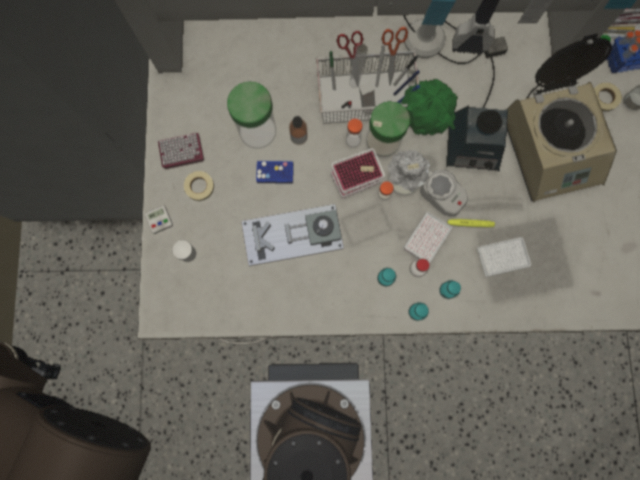

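View pics/scene0.png

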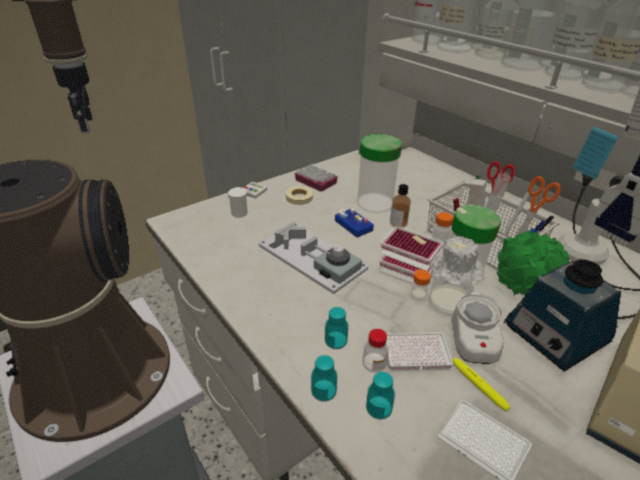

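The top view shows the holder at about (292,235), with the V on the left and the knob at (322,227). The candidates for the bottle:
- Red cap at top (421,266) / scene (377,338): a white body with a red cap, which fits the description.
- Orange caps at top (387,188) and (355,127): wrong colour and size.
- Turquoise at top (387,276), (451,288) and (419,311): look-alikes, not meant.

Next I'll confirm the bottle in a crop and measure.

```bash
python3 - <<'E'
from h import *
t=load('top');s=load('scene')
a=cv2.resize(s['frame'][295:415,295:455],(800,600),interpolation=cv2.INTER_CUBIC)[:, :400]
a=cv2.resize(s['frame'][300:420,300:400],None,fx=4,fy=4,interpolation=cv2.INTER_CUBIC)
b=cv2.resize(s['frame'][218:293,252:372],(400,250),interpolation=cv2.INTER_CUBIC)
c=cv2.resize(t['frame'][200:270,235:350],(400,243),interpolation=cv2.INTER_CUBIC)
im=np.zeros((500,800,3),np.uint8);im[:480,:400]=a;im[:250,400:]=b;im[250:493,400:]=c
cv2.imwrite('pics/crop1.png',im[...,::-1])
# red cap both views
for f in(t,s):
    hsv=cv2.cvtColor(f['frame'],cv2.COLOR_RGB2HSV)
    m=(((hsv[...,0]<5)|(hsv[...,0]>174))&(hsv[...,1]>150)&(hsv[...,2]>90)).astype(np.uint8)
    n,l,st,ce=cv2.connectedComponentsWithStats(m)
    for i in range(1,n):
        if st[i,4]>25: print('red',st[i],ce[i].round(1),onz(f,*ce[i],80).round(1))
P=cloud(t)
hsv=cv2.cvtColor(t['frame'],cv2.COLOR_RGB2HSV)
m=((hsv[...,0]>80)&(hsv[...,0]<97)&(hsv[...,1]>120)).astype(np.uint8)
n,l,st,ce=cv2.connectedComponentsWithStats(m)
for i in range(1,n):
    if st[i,4]>100: print('turq',ce[i].round(1),st[i,4],onz(t,*ce[i],50).round(1))
# holder cloud, both
for nm,f,x0,y0,x1,y1 in(('top',t,235,200,350,270),('scene',s,252,218,372,293)):
    P=cloud(f)[y0:y1,x0:x1].reshape(-1,3);P=P[~np.isnan(P[:,0])]
    print(nm,len(P))
    for lo,hi in((10,18),(40,46),(46,52),(56,64),(72,84)):
        Q=P[(P[:,2]>lo)&(P[:,2]<hi)]
        if len(Q)>5:
            rect=cv2.minAreaRect(Q[:,:2].astype(np.float32)); print(lo,hi,len(Q),np.median(Q,0).round(1),rect)
E
```

```text
red [418 260  10  10  81] [422.3 264.5] [ 448.5 -302.7   80. ]
red [488 161  12  26 111] [493.2 171.5] [1196.   -23.5   80. ]
red [502 164  12  15  68] [509.  169.7] [1246.7  -45.1   80. ]
red [369 329  17  18 260] [377.1 337.6] [ 445.4 -305.3   80. ]
turq [386.6 276.3] 136 [ 422.9 -211.1   50. ]
turq [418.5 310.9] 167 [ 329.1 -291.4   50. ]
top 8020
10 18 2089 [535.4  68.7  14.3] ((554.1781616210938, 37.95435333251953), (306.7969055175781, 191.89437866210938), 88.7273178100586)
40 46 474 [550.9 -16.6  43.3] ((548.0786743164062, 29.644546508789062), (91.71624755859375, 235.9176025390625), 9.398983001708984)
46 52 413 [546.8  49.9  48.1] ((550.9109497070312, 30.29273223876953), (81.23614501953125, 235.4640655517578), 8.910669326782227)
56 64 201 [559.5 -43.1  59.9] ((538.1582641601562, 32.19603729248047), (55.64411163330078, 214.78948974609375), 18.40174102783203)
72 84 62 [563.1 -43.3  78.4] ((563.6112670898438, -42.30393981933594), (23.512800216674805, 21.42125701904297), 37.915870666503906)
scene 8961
10 18 1654 [513.7  47.5  14.6] ((613.9302978515625, 53.94725799560547), (268.7935485839844, 274.72607421875), 9.484628677368164)
40 46 519 [541.  -52.9  43.9] ((547.4525756835938, 27.420013427734375), (85.20348358154297, 237.5531463623047), 10.885337829589844)
46 52 322 [541.2  94.3  47.7] ((550.3021240234375, 29.224693298339844), (79.67817687988281, 234.97055053710938), 8.731385231018066)
56 64 218 [553.9 -52.8  60.4] ((559.8463745117188, -47.960323333740234), (50.44373321533203, 54.871238708496094), 51.66321563720703)
72 84 63 [560.3 -46.5  78.3] ((561.8892211914062, -44.514373779296875), (23.299924850463867, 21.377628326416016), 51.035240173339844)
```

View pics/crop1.png

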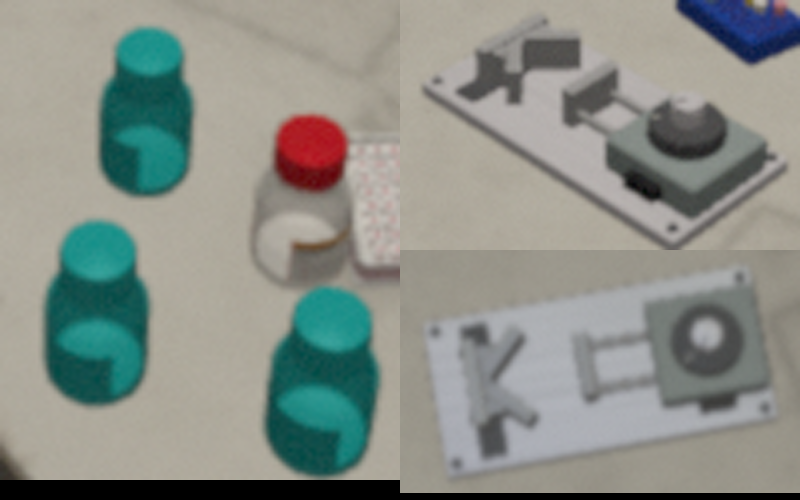

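The crop confirms it: the only white bottle with a red cap is at scene (377,338), with turquoise look-alikes around it. Next comes the holder geometry.

```bash
cat > geo.py <<'E'
from h import *
def main():
    yaws=[]
    for nm in('top','scene'):
        f=load(nm);P=cloud(f);z=P[...,2]
        reg=(np.abs(P[...,0]-550)<110)&(np.abs(P[...,1]-30)<170)
        m=(reg&(z>8)&(z<90)).astype(np.uint8);m=cv2.morphologyEx(m,cv2.MORPH_OPEN,np.ones((3,3)))
        n,l,st,ce=cv2.connectedComponentsWithStats(m);i=1+np.argmax(st[1:,4]);k=(l==i)
        Q=P[k&(z<18)];q=P[k][:,:2].astype(np.float32);
        print(nm,'plate',cv2.minAreaRect(Q[:,:2].astype(np.float32)))
        h=P[k&(z>41)&(z<45.5)&(P[...,1]<10)]; print(' housing',len(h),cv2.minAreaRect(h[:,:2].astype(np.float32)),h[:,:2].mean(0))
        for a,b,lab in((45.5,51,'jaw/V tops'),):
            w=P[k&(z>a)&(z<b)&(P[...,1]>0)]
            th=np.radians(9.2); ey=np.array([np.sin(th)*-1,np.cos(th)]);ex=np.array([np.cos(th),np.sin(th)])
            d=w[:,:2]-np.array([562.5,-44]); 
            np.save(nm+'w.npy',w)
            print(lab,len(w));hh=np.histogram(d@ey,bins=np.arange(40,170,4));print(dict(zip(hh[1].astype(int),hh[0])))
        kn=P[k&(z>74)];print(' knob',len(kn),kn.mean(0),cv2.minEnclosingCircle(kn[:,:2].astype(np.float32)))
main()
f=load('scene');P=cloud(f);g=P[395:415,:];
t=load('top');P=cloud(t)
for (x,y,u,v) in((0,0,421,266),(0,0,386,276),(0,0,419,311),(0,0,451,288),(0,0,429,237)):
    w=P[v-11:v+12,u-11:u+12].reshape(-1,3);w=w[w[:,2]>15]
    print(u,v,len(w),len(w) and (w.min(0).round(),w.max(0).round()))
E
python3 geo.py
```

```text
top plate ((549.9508056640625, 43.882774353027344), (131.15818786621094, 269.8225402832031), 9.319294929504395)
 housing 276 ((563.808837890625, -43.01298904418945), (83.1094741821289, 87.64738464355469), 9.01784610748291) [562.94015446 -42.25920477]
jaw/V tops 215
{np.int64(40): np.int64(4), np.int64(44): np.int64(1), np.int64(48): np.int64(0), np.int64(52): np.int64(0), np.int64(56): np.int64(0), np.int64(60): np.int64(0), np.int64(64): np.int64(0), np.int64(68): np.int64(0), np.int64(72): np.int64(0), np.int64(76): np.int64(0), np.int64(80): np.int64(0), np.int64(84): np.int64(0), np.int64(88): np.int64(0), np.int64(92): np.int64(17), np.int64(96): np.int64(19), np.int64(100): np.int64(16), np.int64(104): np.int64(0), np.int64(108): np.int64(0), np.int64(112): np.int64(0), np.int64(116): np.int64(0), np.int64(120): np.int64(0), np.int64(124): np.int64(0), np.int64(128): np.int64(0), np.int64(132): np.int64(0), np.int64(136): np.int64(0), np.int64(140): np.int64(0), np.int64(144): np.int64(4), np.int64(148): np.int64(10), np.int64(152): np.int64(8), np.int64(156): np.int64(13), np.
[... 1104 characters left out ...]
t64(136): np.int64(0), np.int64(140): np.int64(1), np.int64(144): np.int64(13), np.int64(148): np.int64(12), np.int64(152): np.int64(11), np.int64(156): np.int64(13), np.int64(160): np.int64(17), np.int64(164): np.int64(10)}
 knob 57 [561.11949173 -45.94277884  78.35041943] ((562.0045166015625, -44.01333999633789), 12.56406021118164)
421 266 324 (array([ 424., -342.,   15.]), array([ 484., -278.,   90.]))
386 276 277 (array([ 399., -234.,   15.]), array([ 445., -189.,   94.]))
419 311 296 (array([ 305., -317.,   15.]), array([ 353., -269.,   92.]))
451 288 307 (array([ 362., -401.,   19.]), array([ 410., -357.,   92.]))
429 237 193 (array([ 502., -369.,   15.]), array([ 566., -304.,   27.]))
```

```bash
python3 - <<'E'
from h import *
th=np.radians(9.2); ey=np.array([-np.sin(th),np.cos(th)]);ex=np.array([np.cos(th),np.sin(th)])
for nm,k in(('top',(563.9,-42.8)),('scene',(562,-44.3))):
    w=np.load(nm+'w.npy');d=w[:,:2]-k;X,Y=d@ex,d@ey
    j=(Y>80)&(Y<110);print(nm,'jaw Y',np.percentile(Y[j],[2,50,98]).round(1),'X',np.percentile(X[j],[2,50,98]).round(1))
    v=Y>130
    for s in(1,-1):
        u=v&(s*X>8)
        # inner normal coordinate: plate s, inner surface: (s*X + Y)=const ; inner= min
        a=(s*X[u]+Y[u])/2**.5; b=(s*X[u]-Y[u])/2**.5
        print(s,u.sum(),'n',np.percentile(a,[2,10,50,90,98]).round(1),'X',X[u].min().round(1),X[u].max().round(1),'Y',Y[u].min().round(1),Y[u].max().round(1))
        i=Y[u]<162; print('  fit angle',np.degrees(np.arctan2(*np.polyfit(s*X[u][i],Y[u][i],1)[:1],1)),'n',np.percentile(a[i],[2,50,98]).round(1))
        
E
```

```text
top jaw Y [ 91.3  97.2 102.6] X [-26.1  -1.4  24.6]
1 70 n [124.4 126.1 134.9 152.6 158.1] X 8.8 39.9 Y 144.0 191.9
  fit angle -29.80985657764696 n [124.3 129.8 134.9]
-1 69 n [122.5 124.5 133.7 150.4 154.9] X -33.9 -8.5 Y 143.2 191.7
  fit angle -31.935464832928457 n [122.2 126.8 133. ]
scene jaw Y [ 90.6  96.5 104.3] X [-26.8  -1.2  25.3]
1 79 n [123.1 125.2 134.1 151.  154.8] X 8.8 40.7 Y 145.3 192.7
  fit angle -19.87971111847726 n [123.  128.7 136.4]
-1 75 n [123.  124.5 133.2 148.8 156.4] X -39.0 -8.1 Y 143.1 192.2
  fit angle -30.793084065964848 n [122.9 127.8 133.5]
```

Call:
jog_arm(moves=[[[60, -1, -0.98, 0, 0, 0, 0], [60, -1, -0.98, 0, 0, 0, 0], [60, -1, -0.98, 0, 0, 0, 0], [60, -1, -0.98, 0, 0, 0, 0], [60, -1, -0.98, 0, 0, 0, 0], [60, -1, -0.98, 0, 0, 0, 0], [60, -1, -0.98, 0, 0, 0, 0], [60, -1, -0.98, 0, 0, 0, 0], [60, -1, -0.98, 0, 0, 0, 0], [60, -1, -0.98, 0, 0, 0, 0], [60, -1, -0.98, 0, 0, 0, 0], [60, -1, -0.98, 0, 0, 0, 0]]])

```text
time: 1.6
position: [438.8, 158.9, 231.2]
tcp_rot: [-0.531, -3.096, 0.0]
contact_force: [0.3, 0.9, 0.9]
opening: 59.6
gripper_force: 0.0
```

Call:
jog_arm(moves=[[[60, -1, -1, 0, 0, 0, 0], [60, -1, -1, 0, 0, 0, 0], [60, -0.5, -1, 0, 0, 0, 0], [60, -0.2, -1, 0, 0, 0, 0], [60, -0.2, -1, 0, 0, 0, 0], [60, -0.2, -1, 0, 0, 0, 0], [60, -0.2, -1, 0, 0, 0, 0], [60, -0.2, -1, 0, 0, 0, 0], [60, -0.2, -1, 0, 0, 0, 0], [60, -0.2, -1, 0, 0, 0, 0], [60, -0.2, -1, 0, 0, 0, 0], [60, -0.2, -1, 0, 0, 0, 0]]])

```text
time: 3.1
position: [439.7, -223.1, 231.1]
tcp_rot: [-0.531, -3.096, -0.0]
contact_force: [0.7, 1.3, 1.3]
opening: 60.0
gripper_force: 0.0
```

```bash
python3 - <<'E'
from h import *
for nm in('top','scene'):
    P=cloud(load(nm));k=(np.hypot(P[...,0]-447,P[...,1]+304)<45)&(P[...,2]>80)
    w=P[k].astype(np.float32);print(nm,len(w),w.mean(0),cv2.minEnclosingCircle(w[:,:2]),np.percentile(w[:,2],[5,50,95]))
o=r.get_obs();print(o['position'],o['joints'])
E
```

```text
Traceback (most recent call last):
cv2.error: OpenCV(4.12.0) /io/opencv/modules/imgproc/src/shapedescr.cpp:201: error: (-215:Assertion failed) count >= 0 && (depth == CV_32F || depth == CV_32S) in function 'minEnclosingCircle'
```

```bash
python3 - <<'E'
from h import *
for nm in('top','scene'):
    P=cloud(load(nm));k=(np.hypot(P[...,0]-447,P[...,1]+304)<45)&(P[...,2]>80)
    w=P[k].astype(np.float32);print(nm,len(w),w.mean(0),cv2.minEnclosingCircle(np.ascontiguousarray(w[:,:2])),np.percentile(w[:,2],[5,50,95]))
o=r.get_obs();print(o['position'],o['joints'])
E
```

```text
top 127 [ 446.5539  -302.11978   84.94186] ((447.65325927734375, -302.6785583496094), 17.237104415893555) [80.99465942 84.85951233 89.57595978]
scene 226 [ 444.65622 -305.51825   84.96391] ((446.1087341308594, -304.9556884765625), 17.634851455688477) [81.44713402 85.24905014 87.2264061 ]
[ 439.68523469 -223.11393227  231.14464666] [-5.31068300e-01  2.61809259e-01  1.94768454e+00 -9.98375946e-06
  9.32476728e-01 -1.76199283e+00]
```

Call:
jog_arm(moves=[[[60, -0.37, -0.82, 0.5, 0, 0, 0], [60, -0.37, -0.82, 0.5, 0, 0, 0], [60, -0.37, -0.82, 0.5, 0, 0, 0], [60, 0, 0, 0.8, 0, 0, 0], [60, 0, 0, 0.8, 0, 0, 0], [60, 0, 0, 0.8, 0, 0, 0], [60, 0, 0, 0.8, 0, 0, 0], [60, 0, 0, 0.4, 0, 0, 0], [60, 0, 0, 0.4, 0, 0, 0], [60, 0, 0, 0, 0, 0, 0]]])

```text
time: 4.35
position: [446.7, -302.7, 65.9]
tcp_rot: [-0.531, -3.096, -0.001]
contact_force: [0.6, 0.0, -0.8]
opening: 59.8
gripper_force: 0.0
```

Call:
jog_arm(moves=[[[28, 0, 0, 0, 0, 0, 0], [28, 0, 0, 0, 0, 0, 0], [28, 0, 0, 0, 0, 0, 0], [28, 0, 0, 0, 0, 0, 0], [28, 0, 0, 0, 0, 0, 0], [28, 0, 0, 0, 0, 0, 0]]])

```text
time: 5.1
position: [447.5, -303.3, 67.2]
tcp_rot: [0.531, 3.095, -0.001]
contact_force: [-0.1, -0.4, 4.8]
opening: 32.5
gripper_force: 58.1
```

Call:
jog_arm(moves=[[[28, 0, 0, -0.3, 0, 0, 0], [28, 0, 0, -0.6, 0, 0, 0], [28, 0, 0, -1, 0, 0, 0], [28, 0, 0, -1, 0, 0, 0], [28, 0, 0, -1, 0, 0, 0], [28, 0, 0, 0, 0, 0, 0]]])

```text
time: 5.85
position: [448.0, -303.7, 186.1]
tcp_rot: [0.53, 3.092, -0.003]
contact_force: [-1.2, -0.4, -1.6]
opening: 32.1
gripper_force: 58.7
```

```bash
python3 - <<'E'
from h import *
f=grab('scene');o=r.get_obs();print(o['position'],o['opening'],o['gripper_force'],o['joints'][5])
u,v=proj(f,o['position']).astype(int);print(u,v)
cv2.imwrite('pics/grip.png',cv2.resize(f['frame'][max(v-70,0):v+50,u-60:u+60],None,fx=4,fy=4,interpolation=cv2.INTER_CUBIC)[...,::-1])
E
```

```text
[ 447.35348045 -303.22963556  184.695944  ] 32.35966853514502 58.65083006397526 -1.882761567663562
382 295
```

View pics/grip.png

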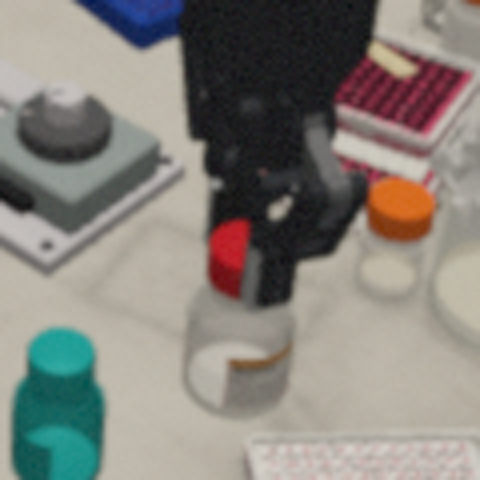

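Call:
jog_arm(moves=[[[28, 0.1, 0.5, 0, 0, 0, 0], [28, 0.1, 1, 0, 0, 0, 0], [28, 0.1, 1, 0, 0, 0, 0], [28, 0.1, 1, 0, 0, 0, 0], [28, 0.1, 1, 0, 0, 0, 0], [28, 0.1, 1, 0, 0, 0, 0], [28, 0.1, 1, 0, 0, 0, 0], [28, 0.1, 1, 0, 0, 0, 0], [28, 0.1, 1, 0, 0, 0, 0], [28, 0.1, 1, 0, 0, 0, 0], [28, 0.1, 1, 0, 0, 0, 0], [28, 0.1, 1, 0, 0, 0, 0]]])

```text
time: 7.4
position: [526.9, 36.2, 182.3]
tcp_rot: [-0.53, -3.094, 0.0]
contact_force: [-0.2, -1.1, 0.3]
opening: 32.1
gripper_force: 58.7
```

Call:
jog_arm(moves=[[[28, 0.1, 0.9, 0, 0, 0, 0], [28, 0.08, 0.5, 0.3, 0, 0, 0], [28, 0, 0.48, 0.7, 0, 0, 0], [28, 0, 0, 0.7, 0, 0, 0], [28, 0, 0, 0, 0, 0, 0]]])

```text
time: 8.02
position: [539.7, 89.4, 130.2]
tcp_rot: [-0.53, -3.092, 0.002]
contact_force: [0.3, 0.2, -1.2]
opening: 32.1
gripper_force: 58.7
```

```bash
cat > look.py <<'E'
from h import *
import sys
th=np.radians(9.2); ey=np.array([-np.sin(th),np.cos(th)]);ex=np.array([np.cos(th),np.sin(th)])
o=r.get_obs();p=o['position'];print(p,o['opening'],o['gripper_force'],o['joints'][5])
K={'top':(563.9,-42.8),'scene':(562,-44.3)}
for nm in('top','scene'):
    f=grab(nm);P=cloud(f)
    hsv=cv2.cvtColor(f['frame'],cv2.COLOR_RGB2HSV)
    m=((hsv[...,0]<6)|(hsv[...,0]>172))&(hsv[...,1]>120)&(np.hypot(P[...,0]-542,P[...,1]-89)<60)
    v,u=np.nonzero(m);w=P[m]
    if len(w): print(nm,'red',len(w),u.mean(),v.mean(),'X',((w[:,:2]-K[nm])@ex).min().round(1),((w[:,:2]-K[nm])@ex).max().round(1),'Y',((w[:,:2]-K[nm])@ey).min().round(1),((w[:,:2]-K[nm])@ey).max().round(1),'z',np.percentile(w[:,2],[5,95]))
print('tcp in holder',[((p[:2]-np.array(K[n]))@ex,(p[:2]-np.array(K[n]))@ey) for n in K])
t,s=load('top'),load('scene')
im=np.zeros((480,800,3),np.uint8)
im[:,:400]=cv2.resize(s['frame'][200:296,255:335],(400,480),interpolation=cv2.INTER_CUBIC)
im[:,400:]=cv2.resize(t['frame'][180:276,240:320],(400,480),interpolation=cv2.INTER_CUBIC)
cv2.imwrite(sys.argv[1],im[...,::-1])
E
python3 look.py pics/over.png
```

```text
[539.66197701  89.37219196 130.1822045 ] 32.07032449994886 58.65146679389227 -1.122443614705658
scene red 42 292.76190476190476 203.28571428571428 X -23.5 3.8 Y 117.5 156.9 z [138.34287492 152.13705799]
tcp in holder [(np.float64(-2.7943844539967677), np.float64(134.3471678181293)), (np.float64(-0.6790037688203603), np.float64(135.5240979591243))]
```

View pics/over.png

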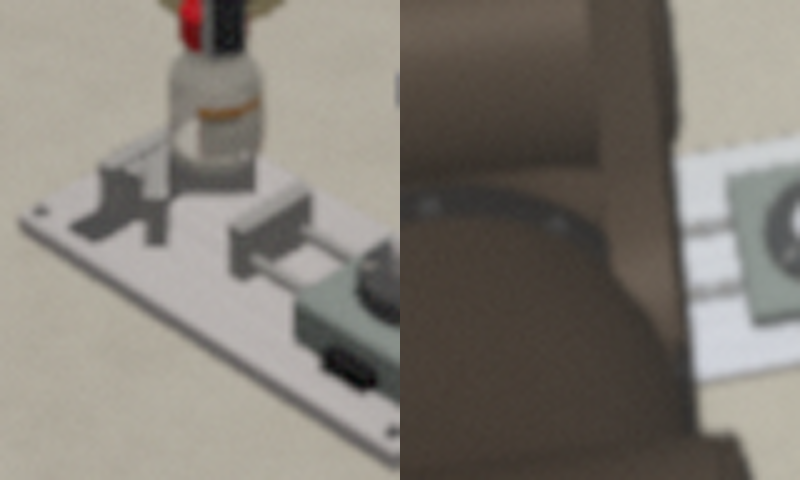

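The bottle hangs upright above the deck, at left-panel (215,110), between the V at (150,170) and the jaw at (270,220). I'll check its lateral position from the depth on its body.

```bash
cat > body.py <<'E'
from h import *
from scipy.optimize import least_squares
import sys
zlo,zhi=map(float,sys.argv[1:3])
th=np.radians(9.2); ey=np.array([-np.sin(th),np.cos(th)]);ex=np.array([np.cos(th),np.sin(th)])
P=cloud(load('scene'));w=P[(np.hypot(P[...,0]-542,P[...,1]-89)<34)&(P[...,2]>zlo)&(P[...,2]<zhi)]
d=w[:,:2]-np.array((562,-44.3));X,Y=d@ex,d@ey
s=least_squares(lambda c:np.hypot(X-c[0],Y-c[1])-23.7,[0,134],loss='soft_l1')
print(len(w),'centre holder frame (knob origin)',s.x,'res',np.std(s.fun),'world',np.array((562,-44.3))+s.x[0]*ex+s.x[1]*ey)
E
python3 body.py 68 105; python3 body.py 68 86;python3 body.py 86 105
```

```text
225 centre holder frame (knob origin) [ -0.80221265 135.47013275] res 1.374290954193958 world [539.54898108  89.29922216]
106 centre holder frame (knob origin) [ -0.70011089 135.63913019] res 1.43239607596542 world [539.62274992  89.48236981]
119 centre holder frame (knob origin) [ -0.8801067  135.31668948] res 1.3075330787427244 world [539.49662173  89.13529895]
```

Call:
jog_arm(moves=[[[28, -0.045, -0.025, 0, 0, 0, 0], [28, 0, 0, 0.4, 0, 0, 0], [28, 0, 0, 0.4, 0, 0, 0], [28, 0, 0, 0.4, 0, 0, 0], [28, 0, 0, 0.3, 0, 0, 0], [28, 0, 0, 0, 0, 0, 0]]])

```text
time: 8.88
position: [542.1, 88.2, 86.4]
tcp_rot: [-0.531, -3.095, 0.001]
contact_force: [0.4, -0.4, -0.2]
opening: 32.7
gripper_force: 58.7
```

Call:
jog_arm(moves=[[[28, 0, 0, 0.05, 0, 0, 0], [28, 0, 0, 0.04, 0, 0, 0], [28, 0, 0, 0, 0, 0, 0]]])

```text
time: 9.25
position: [542.7, 88.2, 84.8]
tcp_rot: [0.531, 3.096, 0.0]
contact_force: [0.7, 0.6, -0.7]
opening: 31.8
gripper_force: 58.7
```

Call:
jog_arm(moves=[[[28, 0.02, 0, 0.05, 0, 0, 0], [28, 0, 0, 0.04, 0, 0, 0], [28, 0, 0, 0, 0, 0, 0]]])

```text
time: 9.62
position: [542.0, 88.4, 81.8]
tcp_rot: [-0.531, -3.096, 0.0]
contact_force: [-1.0, -0.1, 0.2]
opening: 32.1
gripper_force: 58.6
```

Call:
jog_arm(moves=[[[28, 0, 0, 0.04, 0, 0, 0], [28, 0, 0, 0, 0, 0, 0]]])

```text
time: 9.88
position: [542.5, 88.3, 81.2]
tcp_rot: [0.531, 3.095, 0.0]
contact_force: [-1.0, -1.5, 9.1]
opening: 32.2
gripper_force: 60.0
```

Call:
jog_arm(moves=[[[28, 0, 0, -0.02, 0, 0, 0], [60, 0, 0, 0, 0, 0, 0], [60, 0, 0, 0, 0, 0, 0], [60, 0, 0, 0, 0, 0, 0], [60, 0, 0, 0, 0, 0, 0], [60, 0, 0, -0.4, 0, 0, 0], [60, 0, 0, -0.8, 0, 0, 0], [60, 0, 0, -1, 0, 0, 0], [60, 0, 0, -1, 0, 0, 0], [60, 0, 0, 0, 0, 0, 0]]])

```text
time: 11.12
position: [543.6, 88.6, 180.2]
tcp_rot: [0.53, 3.092, 0.002]
contact_force: [-0.5, -0.4, -0.8]
opening: 60.1
gripper_force: 0.0
```

```bash
python3 look.py pics/placed.png; python3 body.py 50 62
```

```text
[543.57164475  88.6077828  180.19765428] 60.05776453964751 0.0 -1.1245130126175769
scene red 129 298.48062015503876 221.54263565891472 X -17.8 17.6 Y 115.1 147.0 z [ 86.81686984 101.33393969]
tcp in holder [(np.float64(0.9427757140809878), np.float64(132.96750949731594)), (np.float64(3.0581563992573955), np.float64(134.14443963831096))]
75 centre holder frame (knob origin) [  0.60812003 134.14159161] res 1.9410483619831373 world [541.15358035  88.21325669]
```

View pics/placed.png

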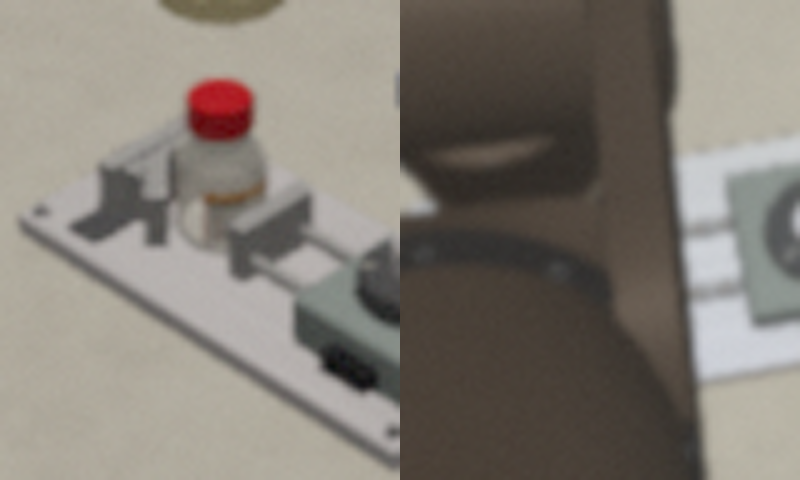

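The bottle stands upright and released between the jaw and the V, with its cap at left-panel (220,108). Now to the knob.

Call:
jog_arm(moves=[[[45, -0.52, -0.99, 0, 0, 0, 0], [45, -0.52, -0.99, 0, 0, 0, 0], [45, -0.52, -0.99, 0, 0, 0, 0], [45, -0.53, -0.99, 0, 0, 0, 0], [45, 0, 0, 0.8, 0, 0, 0], [45, 0, 0, 0.8, 0, 0, 0], [45, 0, 0, 0.7, 0, 0, 0], [45, 0, 0, 0, 0, 0, 0]]])

```text
time: 12.22
position: [560.0, -44.3, 106.4]
tcp_rot: [-0.531, -3.092, 0.0]
contact_force: [-0.4, -0.6, 0.1]
opening: 44.8
gripper_force: 0.0
```

```bash
python3 - <<'E'
from h import *
o=[]
for i in range(4):
    q=grab('scene');b=r.get_obs();o.append(b['position'])
print(np.array(o).round(1),b['time'],b['joints'][5],b['opening'])
f=q;P=cloud(f);k=(np.hypot(P[...,0]-562,P[...,1]+44)<40)&(P[...,2]>74)&(P[...,2]<82)
w=np.ascontiguousarray(P[k][:,:2].astype(np.float32));print(len(w),cv2.minEnclosingCircle(w) if len(w)>3 else '')
u,v=proj(f,o[-1]).astype(int)
cv2.imwrite('pics/knob.png',cv2.resize(f['frame'][v-50:v+50,u-65:u+65],None,fx=5,fy=5,interpolation=cv2.INTER_CUBIC)[...,::-1])
E
```

```text
[[560.8 -44.4 107.5]
 [561.4 -44.4 108.3]
 [561.9 -44.5 108.7]
 [562.  -44.5 109. ]] 12.425 -1.3638600825598368 45.39910423576735
62 ((561.0753173828125, -44.21488952636719), 13.314419746398926)
```

View pics/knob.png

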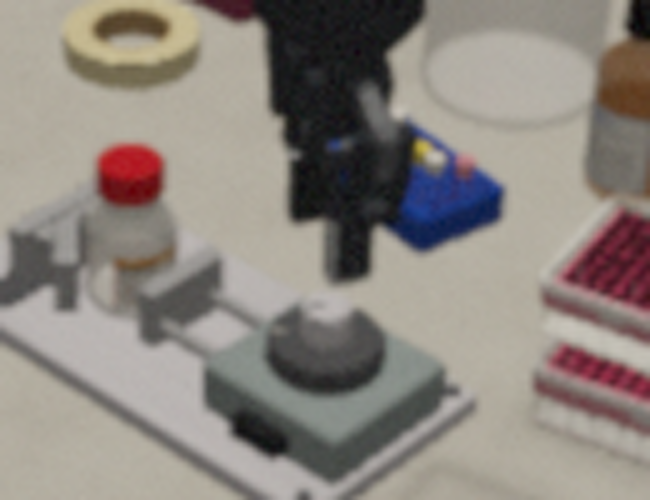

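The fingers at (345,240) are straight above the knob at (325,320). I'll descend.

Call:
jog_arm(moves=[[[45, 0, 0, 0.4, 0, 0, 0], [45, 0, 0, 0.4, 0, 0, 0], [45, 0, 0, 0.35, 0, 0, 0], [45, 0, 0, 0.2, 0, 0, 0], [45, 0, 0, 0, 0, 0, 0], [45, 0, 0, 0, 0, 0, 0], [45, 0, 0, 0, 0, 0, 0], [45, 0, 0, 0, 0, 0, 0]]])

```text
time: 13.42
position: [561.8, -44.5, 68.1]
tcp_rot: [0.531, 3.096, 0.0]
contact_force: [0.0, 0.1, -0.5]
opening: 45.1
gripper_force: 0.0
```

Call:
jog_arm(moves=[[[45, 0, 0, -0.0, 0, 0, 0], [45, 0, 0, 0.05, 0, 0, 0], [35, 0, 0, 0, 0, 0, 0], [20, 0, 0, 0, 0, 0, 0], [20, 0, 0, 0, 0, 0, 0], [20, 0, 0, 0, 0, 0, 0], [20, 0, 0, 0, 0, 0, 0], [20, 0, 0, 0, 0, 0, 0]]])

```text
time: 14.42
position: [561.7, -44.3, 66.5]
tcp_rot: [0.531, 3.096, 0.0]
contact_force: [-0.9, 3.1, 5.4]
opening: 21.3
gripper_force: 57.2
```

```bash
cat > st.py <<'E'
from h import *
o=r.get_obs();print(o['time'],o['position'].round(2),'F',o['contact_force'].round(2),'T',o['wrist_torque'].round(3),'j6',o['joints'][5].round(4),'eff6',o['effort'][5].round(3),o['opening'].round(1),o['gripper_force'].round(1))
E
python3 st.py
```

```text
Traceback (most recent call last):
  File "st.py", line 2, in <module>
    o=r.get_obs();print(o['time'],o['position'].round(2),'F',o['contact_force'].round(2),'T',o['wrist_torque'].round(3),'j6',o['joints'][5].round(4),'eff6',o['effort'][5].round(3),o['opening'].round(1),o['gripper_force'].round(1))
                                                                                                                                                                                    ^^^^^^^^^^^^^^^^^^
AttributeError: 'float' object has no attribute 'round'
```

```bash
sed -i "s/o\['opening'\].round(1),o\['gripper_force'\].round(1)/round(o['opening'],1),round(o['gripper_force'],1)/" st.py; python3 st.py
```

```text
14.425 [561.7  -44.27  66.55] F [-0.9   3.14  5.36] T [ 0.557  0.186 -0.001] j6 -1.3638 eff6 -0.01 21.3 57.2
```

Call:
jog_arm(moves=[[[20, 0, 0, 0, 0, 0, 0.5], [20, 0, 0, 0, 0, 0, 0.5], [20, 0, 0, 0, 0, 0, 0.5], [20, 0, 0, 0, 0, 0, 0.5]]])

```text
time: 14.92
position: [561.8, -44.0, 66.5]
tcp_rot: [0.96, 2.991, 0.001]
contact_force: [0.2, 6.7, 4.6]
opening: 20.7
gripper_force: 57.0
```

```bash
python3 st.py
```

```text
14.925 [561.78 -44.04  66.54] F [0.22 6.68 4.59] T [ 1.081 -0.071  0.144] j6 -1.0824 eff6 -1.719 20.7 57.0
```

Call:
jog_arm(moves=[[[20, 0, 0, 0, 0, 0, 0.45], [20, 0, 0, 0, 0, 0, 0.45], [20, 0, 0, 0, 0, 0, 0.45], [20, 0, 0, 0, 0, 0, 0.45], [20, 0, 0, 0, 0, 0, 0.45], [20, 0, 0, 0, 0, 0, 0.45], [20, 0, 0, 0, 0, 0, 0.45], [20, 0, 0, 0, 0, 0, 0.45], [20, 0, 0, 0, 0, 0, 0.45], [20, 0, 0, 0, 0, 0, 0.45], [20, 0, 0, 0, 0, 0, 0.45], [20, 0, 0, 0, 0, 0, 0]]])

```text
time: 16.42
position: [562.4, -43.6, 66.6]
tcp_rot: [1.915, 2.49, 0.002]
contact_force: [4.4, 10.1, 1.2]
opening: 21.2
gripper_force: 56.8
```

```bash
python3 st.py; cat > jw.py <<'E'
from h import *
th=np.radians(9.2); ey=np.array([-np.sin(th),np.cos(th)]);ex=np.array([np.cos(th),np.sin(th)])
f=grab('scene');P=cloud(f);d=P[...,:2]-np.array((562,-44.3));X,Y=d@ex,d@ey
j=(P[...,2]>45.5)&(P[...,2]<51)&(Y>80)&(Y<125)&(np.abs(X)<30)
print('jaw Y',j.sum(),np.percentile(Y[j],[2,10,50,90,98]).round(1))
w=(np.hypot(X,Y-136)<34)&(P[...,2]>52)&(P[...,2]<62)
from scipy.optimize import least_squares
s=least_squares(lambda c:np.hypot(X[w]-c[0],Y[w]-c[1])-23.5,[0,134],loss='soft_l1');print('bottle',w.sum(),s.x)
hsv=cv2.cvtColor(f['frame'],cv2.COLOR_RGB2HSV)
m=((hsv[...,0]<6)|(hsv[...,0]>172))&(hsv[...,1]>120)&(np.hypot(X,Y-136)<60)
v,u=np.nonzero(m);q=m&(P[...,2]>96)
print('cap px',u.mean(),v.mean(),'captop mean XY',X[q].mean(),Y[q].mean())
rg=(np.hypot(X,Y)<40);cv2.imwrite('pics/ring_%d.png'%int(100*r.get_obs()['time']),cv2.resize(f['frame'][200:300,255:385],None,fx=5,fy=5,interpolation=cv2.INTER_CUBIC)[...,::-1])
E
python3 jw.py
```

```text
16.425 [562.41 -43.64  66.59] F [ 4.36 10.08  1.23] T [ 1.852 -0.591 -0.014] j6 -0.3924 eff6 0.892 21.2 56.8
jaw Y 83 [ 98.2  99.2 105.3 116.5 121.8]
bottle 63 [  0.31649124 135.22569697]
cap px 298.0 221.32835820895522 captop mean XY -1.472134408568952 132.8211196916038
```

Call:
jog_arm(moves=[[[20, 0.02, 0.02, 0, 0, 0, 0.25], [20, 0, 0, 0, 0, 0, 0.25], [20, 0, 0, 0, 0, 0, 0.25], [20, 0, 0, 0, 0, 0, 0.25], [20, 0, 0, 0, 0, 0, 0.25], [20, 0, 0, 0, 0, 0, 0.25]]])

```text
time: 17.23
position: [562.7, -43.5, 66.5]
tcp_rot: [2.166, 2.275, 0.002]
contact_force: [3.4, 6.5, 2.6]
opening: 21.1
gripper_force: 57.0
```

```bash
python3 st.py
```

```text
17.225 [562.69 -43.52  66.54] F [3.36 6.47 2.62] T [ 1.096 -0.519  0.105] j6 -0.1807 eff6 -0.794 21.1 57.0
```

Call:
jog_arm(moves=[[[20, 0, 0, 0, 0, 0, 0.25], [20, 0, 0, 0, 0, 0, 0.25]]])

```text
time: 17.48
position: [562.8, -43.5, 66.6]
tcp_rot: [2.244, 2.198, 0.002]
contact_force: [4.0, 7.5, 3.4]
opening: 21.4
gripper_force: 57.0
```

```bash
python3 st.py
```

```text
17.475 [562.78 -43.54  66.58] F [3.97 7.48 3.35] T [ 1.128 -0.631  0.124] j6 -0.1109 eff6 -0.794 21.4 57.0
```

Call:
jog_arm(moves=[[[20, 0, 0, 0, 0, 0, 0.2], [20, 0, 0, 0, 0, 0, 0.2]]])

```text
time: 17.73
position: [562.8, -43.5, 66.6]
tcp_rot: [2.304, 2.134, 0.002]
contact_force: [4.1, 6.1, 2.4]
opening: 21.5
gripper_force: 56.9
```

```bash
python3 st.py; python3 jw.py
```

```text
17.725 [562.83 -43.52  66.58] F [4.12 6.13 2.37] T [ 1.042 -0.657  0.061] j6 -0.0552 eff6 -0.605 21.5 56.9
jaw Y 85 [100.7 102.  107.1 116.2 121.5]
bottle 63 [  0.35367923 137.59617791]
cap px 297.203125 220.8515625 captop mean XY -1.072137636829953 135.5398560966842
```

Call:
jog_arm(moves=[[[20, 0, 0, 0, 0, 0, 0.2], [20, 0, 0, 0, 0, 0, 0.2]]])

```text
time: 18.02
position: [562.9, -43.5, 66.6]
tcp_rot: [2.363, 2.069, 0.002]
contact_force: [4.8, 7.0, 2.6]
opening: 21.3
gripper_force: 56.9
```

```bash
python3 st.py; python3 jw.py
```

```text
18.025 [562.89 -43.53  66.57] F [4.75 7.01 2.58] T [ 1.088 -0.682  0.143] j6 0.0006 eff6 -0.623 21.3 56.9
jaw Y 81 [101.2 103.3 109.4 118.  122.8]
bottle 59 [-8.27281946e-02  1.37907848e+02]
cap px 297.13953488372096 220.7906976744186 captop mean XY -1.4128304729647567 135.51746393232511
```

Call:
jog_arm(moves=[[[20, 0, 0, 0, 0, 0, 0.2], [20, 0, 0, 0, 0, 0, 0.2]]])

```text
time: 18.32
position: [563.0, -43.5, 66.6]
tcp_rot: [2.419, 2.002, 0.002]
contact_force: [4.4, 6.2, 2.1]
opening: 20.8
gripper_force: 56.9
```

```bash
python3 st.py
```

```text
18.325 [562.98 -43.54  66.59] F [4.37 6.18 2.14] T [ 1.036 -0.74   0.139] j6 0.0564 eff6 -0.623 20.8 56.9
```

Call:
jog_arm(moves=[[[20, 0, 0, 0, 0, 0, 0.15], [20, 0, 0, 0, 0, 0, 0.15]]])

```text
time: 18.58
position: [563.0, -43.6, 66.6]
tcp_rot: [2.461, 1.951, 0.002]
contact_force: [4.1, 6.1, 2.8]
opening: 21.3
gripper_force: 56.9
```

```bash
python3 st.py; python3 jw.py
```

```text
18.575 [562.99 -43.56  66.57] F [4.14 6.13 2.81] T [ 1.03  -0.777  0.124] j6 0.0981 eff6 -0.421 21.3 56.9
jaw Y 80 [101.9 103.1 108.2 116.5 122.3]
bottle 64 [  0.4026109  138.99378164]
cap px 296.9548872180451 220.62406015037595 captop mean XY -1.232330304529922 136.86336117622776
```

Call:
jog_arm(moves=[[[20, 0, 0, 0, 0, 0, 0.15], [20, 0, 0, 0, 0, 0, 0.15]]])

```text
time: 18.88
position: [563.0, -43.5, 66.6]
tcp_rot: [2.501, 1.9, 0.002]
contact_force: [5.0, 6.1, 1.9]
opening: 21.1
gripper_force: 56.9
```

```bash
python3 st.py
```

```text
18.875 [563.02 -43.53  66.57] F [4.98 6.1  1.86] T [ 1.045 -0.843  0.094] j6 0.14 eff6 -0.435 21.1 56.9
```

Call:
jog_arm(moves=[[[20, 0, 0, 0, 0, 0, 0.12], [20, 0, 0, 0, 0, 0, 0.12]]])

```text
time: 19.12
position: [563.1, -43.6, 66.6]
tcp_rot: [2.532, 1.858, 0.003]
contact_force: [4.9, 6.3, 1.7]
opening: 21.0
gripper_force: 56.8
```

```bash
python3 st.py
```

```text
19.125 [563.06 -43.57  66.58] F [4.9  6.32 1.69] T [ 1.047 -0.771  0.099] j6 0.1734 eff6 -0.312 21.0 56.8
```

Call:
jog_arm(moves=[[[20, 0, 0, 0, 0, 0, 0.12], [20, 0, 0, 0, 0, 0, 0.12]]])

```text
time: 19.38
position: [563.1, -43.6, 66.6]
tcp_rot: [2.563, 1.815, 0.003]
contact_force: [4.0, 6.2, 0.6]
opening: 21.1
gripper_force: 56.8
```

```bash
python3 st.py
```

```text
19.375 [563.12 -43.59  66.6 ] F [3.95 6.24 0.6 ] T [ 1.011 -0.856  0.151] j6 0.2069 eff6 -0.314 21.1 56.8
```

Call:
jog_arm(moves=[[[20, 0, 0, 0, 0, 0, 0.12], [20, 0, 0, 0, 0, 0, 0.12]]])

```text
time: 19.62
position: [563.1, -43.6, 66.6]
tcp_rot: [2.593, 1.772, 0.003]
contact_force: [5.3, 5.5, 1.5]
opening: 21.1
gripper_force: 56.8
```

```bash
python3 st.py; python3 jw.py
```

```text
19.625 [563.13 -43.58  66.58] F [5.28 5.53 1.55] T [ 0.966 -0.86   0.13 ] j6 0.2404 eff6 -0.314 21.1 56.8
jaw Y 78 [102.8 104.8 109.5 119.2 123. ]
bottle 58 [  1.36272167 139.87251493]
cap px 296.89473684210526 220.47368421052633 captop mean XY -0.6726672169010598 137.44285461120347
```

Call:
jog_arm(moves=[[[20, 0, 0, 0, 0, 0, 0.12], [20, 0, 0, 0, 0, 0, 0.12]]])

```text
time: 19.92
position: [563.2, -43.6, 66.6]
tcp_rot: [2.622, 1.728, 0.003]
contact_force: [4.6, 6.1, 1.7]
opening: 21.2
gripper_force: 56.8
```

```bash
python3 st.py
```

```text
19.925 [563.17 -43.61  66.59] F [4.65 6.1  1.7 ] T [ 0.98  -0.935  0.105] j6 0.2739 eff6 -0.322 21.2 56.8
```

Call:
jog_arm(moves=[[[20, 0, 0, 0, 0, 0, 0.1], [20, 0, 0, 0, 0, 0, 0.1]]])

```text
time: 20.18
position: [563.2, -43.6, 66.6]
tcp_rot: [2.646, 1.691, 0.003]
contact_force: [5.6, 5.7, 0.9]
opening: 21.5
gripper_force: 56.8
```

```bash
python3 st.py
```

```text
20.175 [563.2  -43.61  66.58] F [5.6  5.65 0.92] T [ 0.98  -0.902  0.116] j6 0.3017 eff6 -0.238 21.5 56.8
```

Call:
jog_arm(moves=[[[20, 0, 0, 0, 0, 0, 0.1], [20, 0, 0, 0, 0, 0, 0.1]]])

```text
time: 20.42
position: [563.3, -43.6, 66.6]
tcp_rot: [2.669, 1.654, 0.003]
contact_force: [6.4, 6.0, 1.5]
opening: 21.2
gripper_force: 56.8
```

```bash
python3 st.py
```

```text
20.425 [563.26 -43.62  66.6 ] F [6.45 5.95 1.53] T [ 0.987 -0.936  0.099] j6 0.3296 eff6 -0.23 21.2 56.8
```

Call:
jog_arm(moves=[[[20, 0, 0, 0, 0, 0, 0.1], [20, 0, 0, 0, 0, 0, 0.1]]])

```text
time: 20.68
position: [563.3, -43.7, 66.6]
tcp_rot: [2.692, 1.617, 0.003]
contact_force: [6.0, 4.8, 0.8]
opening: 21.1
gripper_force: 56.7
```

```bash
python3 st.py; python3 jw.py
```

```text
20.675 [563.28 -43.66  66.61] F [6.03 4.81 0.81] T [ 0.939 -1.016  0.161] j6 0.3575 eff6 -0.181 21.1 56.7
jaw Y 71 [104.4 105.4 110.7 120.5 124. ]
bottle 68 [  1.73763961 140.82767468]
cap px 296.9083969465649 220.19847328244273 captop mean XY -0.345871613236068 137.7201689773877
```

Call:
jog_arm(moves=[[[20, 0, 0, 0, 0, 0, 0.1], [20, 0, 0, 0, 0, 0, 0.1]]])

```text
time: 20.98
position: [563.3, -43.7, 66.6]
tcp_rot: [2.715, 1.579, 0.003]
contact_force: [5.9, 4.0, 0.8]
opening: 21.1
gripper_force: 56.7
```

```bash
python3 st.py
```

```text
20.975 [563.29 -43.65  66.6 ] F [5.88 4.05 0.81] T [ 0.842 -1.023  0.254] j6 0.3855 eff6 -0.125 21.1 56.7
```

Call:
jog_arm(moves=[[[20, 0, 0, 0, 0, 0, 0.1]]])

```text
time: 21.1
position: [563.3, -43.7, 66.6]
tcp_rot: [2.725, 1.56, 0.003]
contact_force: [5.6, 5.4, 1.7]
opening: 20.9
gripper_force: 56.7
```

```bash
python3 st.py
```

```text
21.1 [563.3  -43.65  66.59] F [5.65 5.35 1.7 ] T [ 0.843 -1.025  0.255] j6 0.3994 eff6 -0.085 20.9 56.7
```

```bash
python3 -c "
from h import *
T=[]
for i in range(10):
    r.grab_frame('scene');o=r.get_obs();T.append(o['wrist_torque'][2])
print(np.round(T,3),np.mean(T))"; python3 jw.py
```

```text
[0.267 0.165 0.167 0.214 0.18  0.157 0.152 0.152 0.187 0.192] 0.18331032315514187
jaw Y 72 [103.7 105.1 110.6 120.9 122.7]
bottle 60 [  1.85223071 140.5964056 ]
cap px 296.83076923076925 220.22307692307692 captop mean XY 0.4229162890022202 137.8804157483365
```

Call:
jog_arm(moves=[[[20, 0, 0, 0, 0, 0, -0.05], [20, 0, 0, 0, 0, 0, 0]]])

```text
time: 21.9
position: [563.3, -43.7, 66.6]
tcp_rot: [2.72, 1.57, 0.003]
contact_force: [5.9, 5.7, 0.8]
opening: 21.2
gripper_force: 56.7
```

```bash
cat > tq.py <<'E'
from h import *
T=[];J=[]
for i in range(8):
    r.grab_frame('scene');o=r.get_obs();T.append(o['wrist_torque'][2]);J.append(o['joints'][5])
print(np.round(T,3),np.mean(T),np.mean(J),o['time'])
E
python3 tq.py
```

```text
[0.121 0.215 0.169 0.202 0.248 0.212 0.18  0.185] 0.19158979045281432 0.3919781777742577 22.3
```

Call:
jog_arm(moves=[[[20, 0, 0, 0, 0, 0, -0.05], [20, 0, 0, 0, 0, 0, -0.05]]])

```text
time: 22.55
position: [563.3, -43.7, 66.6]
tcp_rot: [2.709, 1.589, 0.003]
contact_force: [6.0, 5.2, 1.1]
opening: 21.0
gripper_force: 56.8
```

```bash
python3 tq.py
```

```text
[0.03  0.11  0.128 0.115 0.119 0.097 0.109 0.103] 0.10146689445982479 0.3779653010506309 22.95
```

Call:
jog_arm(moves=[[[20, 0, 0, 0, 0, 0, -0.08], [20, 0, 0, 0, 0, 0, -0.08]]])

```text
time: 23.2
position: [563.3, -43.7, 66.6]
tcp_rot: [2.691, 1.619, 0.003]
contact_force: [5.7, 5.2, 1.0]
opening: 21.1
gripper_force: 56.8
```

```bash
python3 tq.py
```

```text
[0.003 0.038 0.078 0.041 0.086 0.047 0.001 0.069] 0.04537888942233124 0.3555856597911794 23.6
```

Call:
jog_arm(moves=[[[24, 0, 0, 0, 0, 0, 0], [45, 0, 0, 0, 0, 0, 0], [45, 0, 0, 0, 0, 0, 0], [45, 0, 0, 0, 0, 0, 0], [45, 0, 0, -0.3, 0, 0, 0], [45, 0, 0, -0.7, 0, 0, 0], [45, 0, 0, -1, 0, 0, 0], [45, 0, 0, -1, 0, 0, 0], [45, 0, 0, -1, 0, 0, 0], [45, 0, 0, -1, 0, 0, 0], [45, 0, 0, 0, 0, 0, 0], [45, 0, 0, 0, 0, 0, 0]]])

```text
time: 25.1
position: [561.7, -43.7, 216.3]
tcp_rot: [-2.691, -1.621, 0.0]
contact_force: [-0.6, -0.9, -0.4]
opening: 44.9
gripper_force: 0.0
```

```bash
python3 st.py; python3 jw.py; ls pics
```

```text
25.1 [561.73 -43.71 216.29] F [-0.57 -0.88 -0.43] T [0.004 0.008 0.051] j6 0.355 eff6 0.001 44.9 0.0
jaw Y 77 [104.1 105.5 111.5 119.6 122.8]
bottle 63 [  2.1975404  141.13135483]
cap px 296.95454545454544 220.21969696969697 captop mean XY 0.24983025690573718 137.77317332059212
crop1.png
grip.png
knob.png
over.png
placed.png
ring_1647.png
ring_1777.png
ring_1807.png
ring_1862.png
ring_1967.png
ring_2072.png
ring_2165.png
ring_2515.png
scene0.png
top0.png
```

```bash
python3 tq.py
```

```text
[-0.033 -0.027 -0.076 -0.041 -0.013  0.003  0.022 -0.006] -0.021412252389811075 0.3549545645333243 25.55
```

View pics/ring_2515.png

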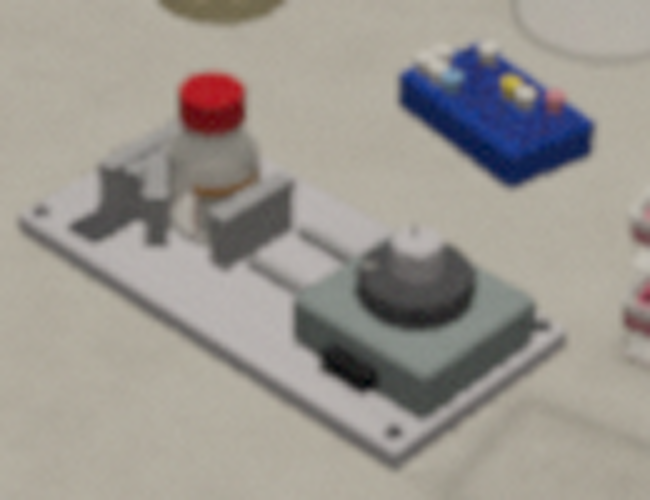

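The bottle is upright at (215,160) with the jaw pressed against it, the ring and knob at (415,280) look undisturbed, and the robot is clear.

```bash
python3 -c "
from bench import r
print(r.hand_in())"
```

```text
the job is handed in; nothing more can be done
None
```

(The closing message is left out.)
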